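# Thread the hinge pin of a vent flap and hold it

### The arm

A 6-joint arm with a two-finger parallel gripper is mounted at the origin on a cart in front of the work surface, level with it; the furniture and walls round the work are solid. World frame = base frame: x ahead of the robot, y to its left, z up, the work surface at z = 0. Lengths are in m, angles in rad, forces in N, time in s.
With the tool pointing down it reaches from about 0.275 to 0.85 m from the base axis. Payload 19 kg.
Tool frame: the origin (TCP) lies midway between the tips of the shut fingers; the grasp point (between the pads) lies 19 mm behind it; z points along the fingers, y is the line along which they close (so a half turn about z gives the same grasp; the last joint's range is limited). The gripper opens to 85 mm and grips with 20 to 120 N. Pads are 22 mm wide; open, the fingers measure 114 mm over their backs; the gripper's body (76 mm by 85 mm) begins 54 mm behind the grasp point. The pads swing forward as they close: fully open they stand 13 mm farther back than shut.
Start: joints at [1.071, 0.15, 1.437, -0, 1.554, -0.134], TCP at [0.206, 0.537, 0.231] pointing down, gripper open.
Joint ranges: [-2.8, 2.8], [-0.68, 2.1], [0.12, 2.68], [-1.39, 4.53], [0.16, 2.79], [-2.81, 2.81]. Speed limits (rad/s): [1.89, 1.89, 2.22, 3.01, 3.01, 3.01].

### API

Orientations are given as a unit quaternion [x, y, z, w].
In Python, from cell import arm, optics gives the robot as it stands.
- The arm moves only by the tool apply_moves, never from a script. Its argument "series" is a list of rows, each an object of numbers: "x", "y", "z": the shift along the tool's x, y, z in cm; "yaw": the turn about the tool's z in degrees; "claw": the finger opening in cm, from 0 to 8.54. In form: [{"x": .., "y": .., "z": .., "yaw": .., "claw": ..}, ...]. A call has 1 to 8 rows; each row is the pose to reach, as a shift and turn from the pose commanded when the call began, along the tool's axes at that moment; what a row does not reach only later rows make up. A row lasts 1/10 s, in which the tool goes at most 50 mm and 8.59 degrees, less where a joint would pass 70% of its speed; a pose out of reach is approached as far as the arm can. A call with a gripper value outside its range is refused whole. The fingers move at their own pace and stop on an object; "squeeze" is the grip in N (left out, the last holds). Time passes only in rows, so rows that repeat a pose let the fingers close. It gives the time, the measured TCP pose, the force, the opening and the grip force at its end, in the units of the state.
- arm.state(): the state, without advancing time (a new reading comes with each control period).
- optics.snapshot(name): name is "side" or "top" or "wrist"; returns a dict with "img" (400x640x3 uint8, red, green, blue), "vfov" (degrees; the focal length in pixels is half the picture's height over the tangent of half this angle, whatever the lens; pixels are square), "cx", "cy" (the principal point, pixels), "rvec" (rotation vector, rad) and "tvec" (3), from world to camera coordinates, as OpenCV has them. Camera axes: x right, y down, z forward; pixel columns grow to the right and rows downward; lengths in m; the calibration is good to about 2 mm. A picture is of the moment at which its call begins. There is no depth.
- arm.sign_off(): hands the job in; it is judged then, once.
The state is a dict: "time_s": time; "joint_pos": joint angles; "dq": joint speeds; "joint_efforts": joint torques, N m; "tcp_pos": TCP position; "orientation": TCP orientation; "force": force on the tool from outside, world axes, zero at the start; "wrist_torque": the same for the moment, N m; "width": opening from 0.0 (shut) to 1.0 (fully open); "finger_force": force on a finger pad.
Only numpy, scipy, OpenCV 4.12 (cv2) and the standard library are available. Lean on these libraries where they do the work, as an engineer would, in place of code of your own. Each camera call takes 0.05 s, during which the arm holds its last target. There are 200 camera calls.

### The job

Lift the red-handled hinge pin off its rest and thread it, nose first, through the bushing of the green frame knuckle and then on through the bushing of the aluminium flap knuckle, gently, without forcing it. Stop when its nose stands about 2 cm out of the far side, and finish still gripping the pin there, at rest and spanning both bushings, so that a split pin can be fitted. Leave the scoop, tape roll, marker and jar where they are.

Things in the scene. Friction and masses are not known exactly. Their poses are not given: they have to be found in the camera images.
- hinge_pin: Steel hinge pin lying level on its rest, 0.08 to 0.16 kg. Origin: centre of its red grip, on the axis; +x to the nose, z up. Grip: flat-sided, 16 x 16 mm, 60 mm long (x -30 to +30). Round 10 mm shaft in front to x = +170 mm, its last 14 mm tapering to a 5 mm nose; 10 mm tail stub back to x = -56. Centre of mass about 17 mm in front of the origin.
- pin_nose (a point): End of the pin's nose, on its axis: 170 mm in front of the pin's origin. Same axes as the pin.
- pin_rest: Rest fixed to the bench; holds the pin's axis level, 45 mm above the bench. Base strip 190 x 36 x 8 mm. Origin on the bench under the pin's origin; +x towards the nose. Two grey posts (28 mm wide, 8 thick, 52 high) at x = -46 and +100 mm with 12 mm slots open upwards; between them the red grip is free on both sides and 29 mm clear of the strip.
- hinge: Fixed vent-flap hinge on a base 170 x 125 mm. Origin on the bench under the middle of the bore axis; +x = direction of threading, z up. Two round knuckles on posts, 40 mm across, tops 110 mm up, with brass bushings: 15 mm bores in line along x, 90 mm up; green x -45 to -25, aluminium x +25 to +45 mm. Beside: green bar (42 mm high) and flap panel (32 mm high).
- first_bushing (a point): Centre of the entry mouth of the green knuckle's bore, on the bore axis (hinge x = -45 mm, 90 mm above the bench). Same axes as the hinge: +x into the bore.
- far_face (a point): Centre of the far end of the aluminium knuckle's bore, where the nose comes out (hinge x = +45 mm, 90 mm above the bench), 90 mm beyond first_bushing. Same axes as the hinge: +x out of the bore.
- scoop: White plastic measuring scoop, 62 x 136 x 42 mm, bystander lying on the bench. Origin at the centre of its underside.
- tape_roll: Blue tape roll, 66 mm across and 18 mm high, bystander lying flat. Origin at the centre of its underside.
- red_marker: Thick red marker, 19 x 118 x 19 mm, bystander lying on the bench. Origin at the centre of its underside.
- feed_jar: Brown jar with a black lid, 64 mm across and 94 mm high, bystander beyond the hinge. Origin at the centre of its underside.
Things that resemble listed ones, but are neither listed nor needed, are in the scene too. There is more than one size of the pin_rest; the job needs the smaller.

How it is judged:
On the way, in this order (a step that is already met when the one before it is completed fails the run):
1. the pin is gripped and lifted clear of its rest (contact force between hinge_pin and the fingers above 2 N and height (world z) of hinge_pin above 0.06 m and contact force between hinge_pin and pin_rest below 0.05 N), for 0.1 s.
2. its nose has come through the first (green) bushing and is not yet in the second (y of pin_nose in the frame of first_bushing between -0.006 and 0.006 m and z of pin_nose in the frame of first_bushing between -0.006 and 0.006 m and x of pin_nose in the frame of first_bushing between 0.02 and 0.07 m), for 0.1 s.
3. its nose has come through the second (aluminium) bushing (y of pin_nose in the frame of far_face between -0.006 and 0.006 m and z of pin_nose in the frame of far_face between -0.006 and 0.006 m and x of pin_nose in the frame of far_face above 0.005 m), for 0.1 s.
At the end, for the whole second after the job is handed in: The pin spans both bushings: its nose stands 8 to 35 mm out of the far face of the aluminium knuckle, within 6 mm of the bore axis, the pin in line with the bores within 0.08 rad and its grip on the green knuckle's side; it is at rest (below 0.02 m/s) and still held by the fingers (more than 2 N) (y of pin_nose in the frame of far_face between -0.006 and 0.006 m and z of pin_nose in the frame of far_face between -0.006 and 0.006 m and x of pin_nose in the frame of far_face between 0.008 and 0.035 m and angle between the x axis of hinge_pin and the x axis of hinge, either way round below 0.08 rad and contact force between hinge_pin and the fingers above 2 N and contact force between hinge_pin and pin_rest below 0.05 N and x of hinge_pin in the frame of first_bushing below -0.03 m and linear speed of hinge_pin below 0.02 m/s and angular speed of hinge_pin below 0.2 rad/s); the arm keeps its last pose, push and grip.
It fails at once if the pin is forced against the hinge (more than 40 N) (contact force between hinge_pin and hinge above 40 N).
It fails at once if the pin is dropped onto the bench (height (world z) of hinge_pin below 0.03 m).
It fails at once if the scoop, tape roll, marker or jar is moved by more than 2 cm (distance of any of scoop, tape_roll, red_marker, feed_jar from where it was at the start of the episode above 0.02 m).
It also fails if it takes over 40 s, if anything falls off the work surface, if the arm or the gripper's body presses on something with over 40 N, if the wrist force passes 120 N, or if a joint passes its speed limit or range.

## Working session

There is one attempt and no reset: what is moved stays moved. The work goes in short steps, Python scripts to look and compute and a tool call to move; the robot and the scene stay as the last step left them, time stands still between calls to the robot, and variables do not carry over. Pictures are saved under pics/ and viewed, at most 10 in all, crops included, and the job is handed in when it is done.

Besides the shell and the picture viewer there is one more tool, called as name(argument=value, ...) on one line, values as JSON. apply_moves: Moves the arm, as the interface text tells. Its arguments: {"type":"object","properties":{"series":{"type":"array","items":{"type":"object","properties":{"x":{"type":"number"},"y":{"type":"number"},"z":{"type":"number"},"yaw":{"type":"number"},"claw":{"type":"number"}}}},"squeeze":{"type":"number"}},"required":["series"]}

```bash
ls; mkdir -p pics; cat > h.py <<'E'
import numpy as np, cv2
from cell import arm, optics
from scipy.spatial.transform import Rotation as R
def snap(n):
    s=optics.snapshot(n); im=s["img"]; f=im.shape[0]/2/np.tan(np.radians(s["vfov"])/2)
    Rm=cv2.Rodrigues(np.array(s["rvec"],float))[0]; t=np.array(s["tvec"],float).ravel()
    K=np.array([[f,0,s["cx"]],[0,f,s["cy"]],[0,0,1]])
    return dict(im=im,bgr=im[:,:,::-1].copy(),K=K,R=Rm,t=t,C=-Rm.T@t,name=n)
def ray(c,p):
    d=c["R"].T@np.linalg.inv(c["K"])@np.array([p[0],p[1],1.]); return c["C"],d/np.linalg.norm(d)
def onz(c,p,z):
    o,d=ray(c,p); return o+d*(z-o[2])/d[2]
def proj(c,X):
    q=c["K"]@(c["R"]@np.array(X,float)+c["t"]); return q[:2]/q[2]
def tri(obs):
    A=np.zeros((3,3)); b=np.zeros(3)
    for c,p in obs:
        o,d=ray(c,p); P=np.eye(3)-np.outer(d,d); A+=P; b+=P@o
    X=np.linalg.solve(A,b); return X,[float(np.linalg.norm(proj(c,X)-p)) for c,p in obs]
def save(c,n): cv2.imwrite("pics/"+n,c["bgr"])
E
python3 - <<'E'
from h import *
for n in("side","top","wrist"):
    c=snap(n); save(c,n+"0.png"); print(n,c["C"],c["K"][0],c["R"][2])
print(arm.state())
E
```

```text
pics
side [ 0.43820007 -1.07962902  0.51368331] [467.8730449    0.         327.07143106] [ 0.12838714  0.92509498 -0.35737378]
top [0.50477957 0.01458954 1.23484243] [444.28186456   0.         306.32029503] [ 8.57553087e-02 -7.56866544e-04 -9.96315941e-01]
wrist [0.12984668 0.56496628 0.37329692] [332.69143505   0.         314.33773931] [ 0.2899809  -0.1121492  -0.95043865]
{'time_s': 0.15, 'joint_pos': array([ 1.07101853e+00,  1.50867132e-01,  1.43789930e+00,  1.83830182e-05,
        1.55378367e+00, -1.34025870e-01]), 'dq': array([ 0.00221986, -0.00105294, -0.00109537, -0.00023617,  0.00036219,
        0.00021801]), 'joint_efforts': array([ 2.66000570e-03, -7.13381624e+01, -5.71045053e+01, -2.65381614e-04,
        7.29905820e-03,  1.21169285e-05]), 'tcp_pos': array([0.20558086, 0.53678134, 0.23080874]), 'orientation': array([ 1.81858463e-01,  9.83324601e-01, -4.52023437e-04, -1.57914828e-04]), 'force': array([-0.50606405,  0.36707914,  0.67291557]), 'wrist_torque': array([ 0.00311456, -0.0196874 ,  0.06654971]), 'finger_force': 0.0, 'width': 1.0019186314116852}
```

View pics/top0.png

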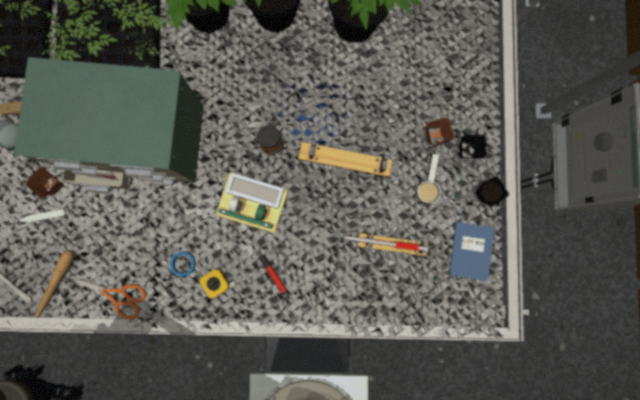

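View pics/side0.png

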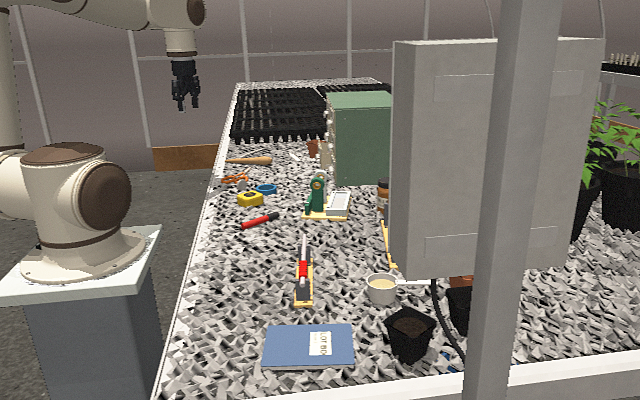

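The top view shows the pin with its red grip at about (408,246) and its nose at about (345,238). The hinge base is centred near (253,203), with the green knuckle towards the pin. The side view shows the grip at (303,270) and the green knuckle at (318,190).

```bash
python3 - <<'E'
from h import *
T=snap("top");S=snap("side")
def blob(c,lo,hi,box,f=None):
    hsv=cv2.cvtColor(c["bgr"],cv2.COLOR_BGR2HSV); m=np.zeros(hsv.shape[:2],np.uint8)
    x0,y0,x1,y1=box; m[y0:y1,x0:x1]=cv2.inRange(hsv,lo,hi)[y0:y1,x0:x1]
    ys,xs=np.nonzero(m); return np.c_[xs,ys].astype(float)
rt=blob(T,(0,150,90),(6,255,255),(380,230,440,260)); rs=blob(S,(0,150,90),(6,255,255),(280,240,330,300))
print(len(rt),rt.mean(0),len(rs),rs.mean(0)); X,e=tri([(T,rt.mean(0)),(S,rs.mean(0))]);print("grip",X,e)
n=onz(T,(345,238),.045);g=onz(T,rt.mean(0),.045);print(n,g,np.degrees(np.arctan2(*(n-g)[[1,0]])),np.linalg.norm(n-g))
q=[onz(T,p,0.01) for p in((230,175),(287,186),(275,230),(217,220))];print(np.array(q),np.mean(q,0))
d=q[0]-q[1];print(np.degrees(np.arctan2(d[1],d[0])));d=q[3]-q[2];print(np.degrees(np.arctan2(d[1],d[0])))
print("green bush",onz(T,(262,213),.09),onz(T,(235,203),.09))
t=R.from_quat(arm.state()["orientation"]).as_matrix();print(t)
W=snap("wrist");print("cam in tool",t.T@(W["C"]-arm.state()["tcp_pos"]),t.T@W["R"].T)
b=cv2.resize(T["bgr"][150:270,200:440],None,fx=3,fy=3,interpolation=cv2.INTER_CUBIC);cv2.imwrite("pics/tc.png",b)
E
```

```text
113 [406.97345133 245.56637168] 123 [302.67479675 268.44715447]
grip [ 0.49975071 -0.25597755  0.0498169 ] [0.0025582711630365725, 0.003395550203115849]
[ 0.51647622 -0.09148561  0.045     ] [ 0.49972348 -0.25707687  0.045     ] 84.22308619261865 0.1664365306860313
[[0.68497849 0.22748625 0.01      ]
 [0.65745573 0.06826835 0.01      ]
 [0.53484413 0.09834847 0.01      ]
 [0.55909702 0.25890951 0.01      ]] [0.60909384 0.16325314 0.01      ]
80.19264064676675
81.41035794546308
green bush [0.57599198 0.12757347 0.09      ] [0.60045171 0.19809881 0.09      ]
[[-9.33856859e-01  3.57646845e-01 -3.16943529e-04]
 [ 3.57646972e-01  9.33856701e-01 -5.52514469e-04]
 [ 9.83747816e-05 -6.29323320e-04 -9.99999797e-01]]
cam in tool [ 0.08084877 -0.0009517  -0.14242376] [[ 8.39849482e-04 -9.50388679e-01 -3.11063745e-01]
 [ 9.99999616e-01  8.75703235e-04  2.44024523e-05]
 [ 2.49207713e-04 -3.11063646e-01  9.50389050e-01]]
```

View pics/tc.png

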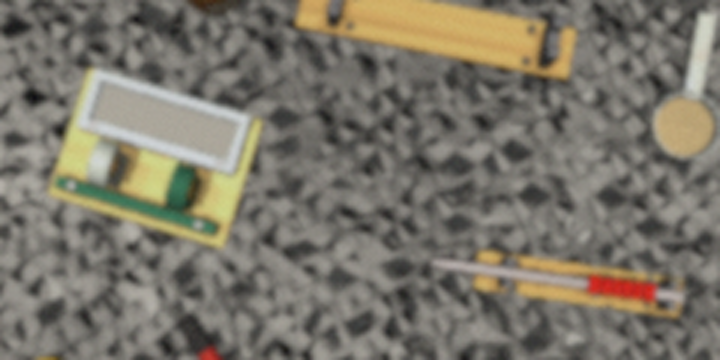

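apply_moves(series=[{"x": -41,"y": -3.5,"z": 10},{"x": -41,"y": -3.5,"z": 10},{"x": -41,"y": -3.5,"z": 10},{"x": -41,"y": -3.5,"z": 10},{"x": -41,"y": -3.5,"z": 10},{"x": -41,"y": -3.5,"z": 10},{"x": -41,"y": -3.5,"z": 10},{"x": -41,"y": -3.5,"z": 10}])

```text
$.series[0]: bad value
```

apply_moves(series=[{"x": -41,"y": -3.5,"z": 10,"yaw": 0,"claw": 8.5},{"x": -41,"y": -3.5,"z": 10,"yaw": 0,"claw": 8.5},{"x": -41,"y": -3.5,"z": 10,"yaw": 0,"claw": 8.5},{"x": -41,"y": -3.5,"z": 10,"yaw": 0,"claw": 8.5},{"x": -41,"y": -3.5,"z": 10,"yaw": 0,"claw": 8.5},{"x": -41,"y": -3.5,"z": 10,"yaw": 0,"claw": 8.5},{"x": -41,"y": -3.5,"z": 10,"yaw": 0,"claw": 8.5},{"x": -41,"y": -3.5,"z": 10,"yaw": 0,"claw": 8.5}])

```text
time_s: 1.1
tcp_pos: [0.5572, 0.3663, 0.1363]
orientation: [0.182, 0.983, 0.0, -0.0]
force: [0.5, 1.8, 0.3]
width: 0.996
finger_force: 0.0
```

```bash
python3 - <<'E'
from h import *
snap("wrist");snap("wrist");c=snap("wrist");save(c,"C.png");import pickle;pickle.dump(c,open("C.pkl","wb"))
print(arm.state()["tcp_pos"],proj(c,(.6025,.209,.09)),proj(c,(.5755,.123,.09)))
E
```

```text
[0.55728315 0.36549779 0.13503432] [131.57361991 354.21225293] [  5.72856082 360.597272  ]
```

View pics/C.png

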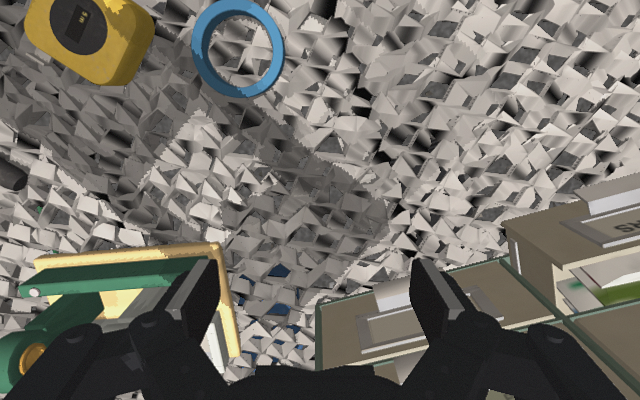

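The wrist view shows the base, bar and green knuckle at lower left, around (30,360), partly hidden by the left finger. I'll look from the entry side instead.

apply_moves(series=[{"x": 0,"y": -2,"z": -5,"yaw": 0,"claw": 8.5},{"x": -3,"y": -5,"z": -8,"yaw": 0,"claw": 8.5},{"x": -9,"y": -35,"z": -8,"yaw": 0,"claw": 8.5},{"x": -9,"y": -35,"z": -8,"yaw": 0,"claw": 8.5},{"x": -9,"y": -35,"z": -8,"yaw": 0,"claw": 8.5},{"x": -9,"y": -35,"z": -8,"yaw": 0,"claw": 8.5},{"x": -9,"y": -35,"z": -8,"yaw": 0,"claw": 8.5},{"x": -9,"y": -35,"z": -5,"yaw": 0,"claw": 8.5}])

```text
time_s: 2.05
tcp_pos: [0.5168, 0.0215, 0.1967]
orientation: [0.181, 0.983, 0.0, 0.003]
force: [1.5, -0.2, -0.2]
width: 0.995
finger_force: 0.0
```

apply_moves(series=[{"x": 0,"y": -5,"z": 5,"yaw": 0,"claw": 8.5},{"x": 0,"y": -5,"z": 5,"yaw": 0,"claw": 8.5}])

```text
time_s: 2.25
tcp_pos: [0.4966, -0.0255, 0.1419]
orientation: [0.183, 0.983, -0.0, -0.001]
force: [1.2, 1.1, 0.4]
width: 1.001
finger_force: 0.0
```

```bash
python3 - <<'E'
from h import *
snap("wrist");snap("wrist");c=snap("wrist");save(c,"A2.png");import pickle;pickle.dump(c,open("A2.pkl","wb"))
print(arm.state()["tcp_pos"],proj(c,(.6025,.209,.09)),proj(c,(.5755,.123,.09)))
E
```

```text
[ 0.49823793 -0.02378499  0.14400246] [712.15941557 243.6481883 ] [570.64228207 251.42491927]
```

apply_moves(series=[{"x": -9,"y": 2,"z": 0,"yaw": 0,"claw": 8.5},{"x": -9,"y": 2,"z": 0,"yaw": 0,"claw": 8.5},{"x": -9,"y": 2,"z": 0,"yaw": 0,"claw": 8.5}])

```text
time_s: 2.7
tcp_pos: [0.594, -0.0365, 0.1442]
orientation: [0.181, 0.983, 0.0, 0.001]
force: [-1.3, -0.4, -0.8]
width: 0.993
finger_force: 0.0
```

```bash
python3 - <<'E'
from h import *
import pickle
snap("wrist");c=snap("wrist");pickle.dump(c,open("A1.pkl","wb"));a=pickle.load(open("A2.pkl","rb"))
print(arm.state()["tcp_pos"],proj(c,(.6025,.209,.09)),proj(c,(.5755,.123,.09)))
cv2.imwrite("pics/A12.png",np.hstack([a["bgr"][:,260:],c["bgr"][:,260:]]))
E
```

```text
[ 0.59078921 -0.03605351  0.14443744] [727.83958572  94.34511826] [566.4397603  104.12853334]
```

View pics/A12.png

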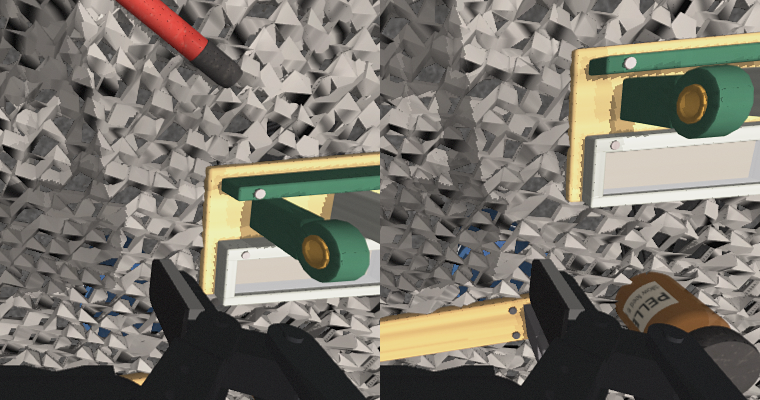

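Both views show the green knuckle's brass ring, at about (577,253) in the first and (572,103) in the second. The base's robot-side edge is visible above it.

```bash
python3 - <<'E'
from h import *
import pickle
a=pickle.load(open("A2.pkl","rb"));c=pickle.load(open("A1.pkl","rb"))
obs=[];P=[];
for v,g in((a,(577,253)),(c,(572,103))):
    hsv=cv2.cvtColor(v["bgr"],cv2.COLOR_BGR2HSV); x,y=g
    m=cv2.inRange(hsv,(10,120,60),(30,255,255)); k=np.zeros_like(m); cv2.circle(k,g,22,255,-1); m&=k
    cs,_=cv2.findContours(m,cv2.RETR_EXTERNAL,cv2.CHAIN_APPROX_NONE); ct=max(cs,key=cv2.contourArea)
    e=cv2.fitEllipse(cv2.convexHull(ct)); print(e,cv2.contourArea(ct)); obs.append((v,np.array(e[0])))
    # base edge: topmost yellow pixel per column
    m=cv2.inRange(hsv,(15,60,120),(32,255,255)); pts=[]
    for col in range(490,636,3):
        r=np.nonzero(m[:g[1]-5,col])[0]
        r=[q for q in r if m[q:q+4,col].all()]
        if r: pts.append((col,r[0]))
    pts=np.array(pts,float); vx,vy,x0,y0=cv2.fitLine(pts.astype(np.float32),cv2.DIST_HUBER,0,.01,.01).ravel()
    res=np.abs((pts[:,0]-x0)*vy-(pts[:,1]-y0)*vx); print(len(pts),np.median(res),res.max(),pts[0],pts[-1])
    p0,p1=np.array([x0-60*vx,y0-60*vy]),np.array([x0+60*vx,y0+60*vy])
    P.append(np.cross(ray(v,p0)[1],ray(v,p1)[1]))
    d=onz(v,p1,.01)-onz(v,p0,.01); print("dir on plane",np.degrees(np.arctan2(d[1],d[0])))
print("mouth",*tri(obs))
d=np.cross(P[0],P[1]);d/=np.linalg.norm(d);print(d,np.degrees(np.arctan2(d[1],d[0])))
E
```

```text
((575.4434814453125, 251.47592163085938), (25.18062400817871, 35.408172607421875), 156.0582733154297) 665.0
49 0.2801720343068155 1.0117159940764395 [490. 166.] [634. 153.]
dir on plane 74.24944875660704
((571.6568603515625, 103.53313446044922), (29.905481338500977, 40.304786682128906), 15.788321495056152) 897.5
49 0.2520264327499717 0.5074232459041923 [490.  46.] [634.  32.]
dir on plane 74.10845992569159
mouth [0.57599583 0.12534938 0.0907933 ] [0.10785756058072565, 0.12356258720076994]
[ 0.27333835  0.96189069 -0.00724145] 74.13655802346013
```

apply_moves(series=[{"x": 0.5,"y": -24,"z": -1,"yaw": 75,"claw": 8.5},{"x": 0.5,"y": -24,"z": -1,"yaw": 75,"claw": 8.5},{"x": 0.5,"y": -24,"z": -1,"yaw": 75,"claw": 8.5},{"x": 0.5,"y": -24,"z": -1,"yaw": 75,"claw": 8.5},{"x": 0.5,"y": -24,"z": -1,"yaw": 75,"claw": 8.5},{"x": 0.5,"y": -24,"z": -1,"yaw": 75,"claw": 8.5},{"x": 0.5,"y": -24,"z": -1,"yaw": 75,"claw": 8.5},{"x": 0.5,"y": -24,"z": -1,"yaw": 75,"claw": 8.5}])

```text
time_s: 3.6
tcp_pos: [0.4993, -0.259, 0.1553]
orientation: [0.707, 0.707, 0.0, 0.001]
force: [-0.1, 0.9, 0.2]
width: 0.996
finger_force: 0.0
```

apply_moves(series=[{"x": 0,"y": 0,"z": 0,"yaw": 6,"claw": 8.5},{"x": 0,"y": 0,"z": 0,"yaw": 6,"claw": 8.5}])

```text
time_s: 3.8
tcp_pos: [0.4995, -0.2588, 0.1552]
orientation: [0.742, 0.671, 0.0, 0.001]
force: [-0.2, -0.1, 0.8]
width: 0.996
finger_force: 0.0
```

```bash
python3 - <<'E'
from h import *
import pickle
snap("wrist");c=snap("wrist");pickle.dump(c,open("P1.pkl","wb"));s=arm.state();t=R.from_quat(s["orientation"]).as_matrix()
print(s["tcp_pos"],np.degrees(np.arctan2(t[1,0],t[0,0])),proj(c,(.5,-.256,.045)),proj(c,(.5165,-.0915,.045)));save(c,"P1.png")
E
```

```text
[ 0.49953407 -0.25904181  0.15485795] 84.52550018895936 [315.89136184 188.87557391] [317.39597093 -59.27380119]
```

View pics/P1.png

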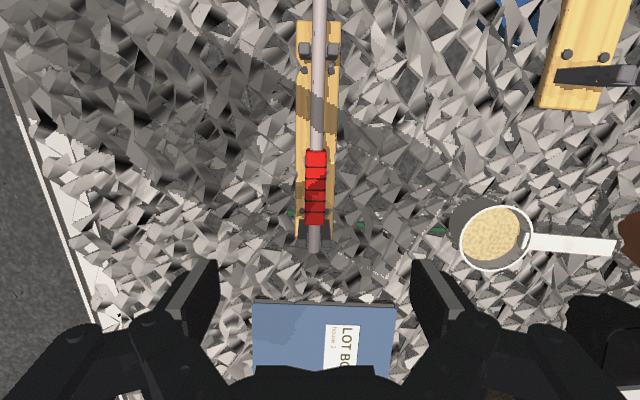

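The grip is centred at about (315,188), with its axis nearly vertical in the picture and the shaft running up to the front post.

apply_moves(series=[{"x": 0,"y": 6,"z": 0,"yaw": 0,"claw": 8.5},{"x": 0,"y": 6,"z": 0,"yaw": 0,"claw": 8.5},{"x": 0,"y": 6,"z": 0,"yaw": 0,"claw": 8.5}])

```text
time_s: 4.2
tcp_pos: [0.5601, -0.2653, 0.1537]
orientation: [0.74, 0.672, -0.0, -0.0]
force: [-0.1, 0.3, -0.6]
width: 0.995
finger_force: 0.0
```

```bash
python3 - <<'E'
from h import *
import pickle
snap("wrist");c2=snap("wrist");c1=pickle.load(open("P1.pkl","rb"))
ob=[[],[]]
for c in(c1,c2):
    hsv=cv2.cvtColor(c["bgr"],cv2.COLOR_BGR2HSV);m=cv2.inRange(hsv,(0,150,60),(8,255,255))|cv2.inRange(hsv,(172,150,60),(180,255,255));m[260:]=0
    m=cv2.morphologyEx(m,cv2.MORPH_CLOSE,np.ones((5,5)))
    cs,_=cv2.findContours(m,cv2.RETR_EXTERNAL,cv2.CHAIN_APPROX_NONE);ct=max(cs,key=cv2.contourArea)
    r=cv2.minAreaRect(ct);b=cv2.boxPoints(r);b=b[np.argsort(b[:,1])];f,k=b[:2].mean(0),b[2:].mean(0);print(r)
    ob[0].append((c,f));ob[1].append((c,k))
F,e1=tri(ob[0]);B,e2=tri(ob[1]);print(F,B,e1,e2,np.linalg.norm(F-B),"mid",(F+B)/2,"yaw",np.degrees(np.arctan2(*(F-B)[[1,0]])))
f,k=ob[0][0][1],ob[1][0][1];p,q=onz(c1,f,.053),onz(c1,k,.053);print("view1 top",p,q,np.degrees(np.arctan2(*(p-q)[[1,0]])),np.linalg.norm(p-q))
s=arm.state();t=R.from_quat(s["orientation"]).as_matrix();g=(p+q)/2;g[2]=.026;print(s["tcp_pos"],"shift tool cm",100*t.T@(g-s["tcp_pos"]),np.degrees(np.arctan2(t[1,0],t[0,0])))
E
```

```text
((315.4999694824219, 186.49996948242188), (20.999996185302734, 74.99998474121094), 0.0)
((238.25238037109375, 186.30990600585938), (76.09915161132812, 24.220632553100586), 87.70938873291016)
[ 0.50269985 -0.22425362  0.04492423] [ 0.49712923 -0.2825708   0.05343291] [0.12538666077502847, 0.12609698377691878] [0.18739905224077621, 0.1884179671403016] 0.059197316848131815 mid [ 0.49991454 -0.25341221  0.04917857] yaw 84.54350038150181
view1 top [ 0.50278602 -0.2229275   0.053     ] [ 0.497129   -0.28259246  0.053     ] 84.58379807784785 0.05993253935169175
[ 0.55870428 -0.26539086  0.15400381] shift tool cm [ 0.68389146 -5.96238461 12.80387611] 84.40031285295571
```

apply_moves(series=[{"x": 1.5,"y": -6,"z": 2,"yaw": 0,"claw": 8.5},{"x": 1.5,"y": -6,"z": 4,"yaw": 0,"claw": 8.5},{"x": 1.5,"y": -6,"z": 6,"yaw": 0,"claw": 8.5},{"x": 1.5,"y": -6,"z": 9,"yaw": 0,"claw": 6},{"x": 1.5,"y": -6,"z": 12,"yaw": 0,"claw": 5},{"x": 1.5,"y": -6,"z": 12.8,"yaw": 0,"claw": 4},{"x": 1.5,"y": -6,"z": 12.8,"yaw": 0,"claw": 4},{"x": 1.5,"y": -6,"z": 12.8,"yaw": 0,"claw": 4}])

```text
time_s: 5.1
tcp_pos: [0.5013, -0.2453, 0.0276]
orientation: [0.741, 0.671, 0.0, 0.001]
force: [0.9, 0.6, 0.8]
width: 0.465
finger_force: 0.0
```

```bash
python3 - <<'E'
from h import *
s=arm.state();t=R.from_quat(s["orientation"]).as_matrix();print(s["tcp_pos"],s["width"],s["force"],np.degrees(np.arctan2(t[1,0],t[0,0])))
print(100*t.T@(np.array([.49996,-.2528,.045])-s["tcp_pos"]));save(snap("wrist"),"g1.png")
E
```

```text
[ 0.50132295 -0.24527193  0.02761781] 0.46520464239944276 [0.85533913 0.58770525 0.78552571] 84.29537314126101
[-0.76427085 -0.05825438 -1.73758351]
```

View pics/g1.png

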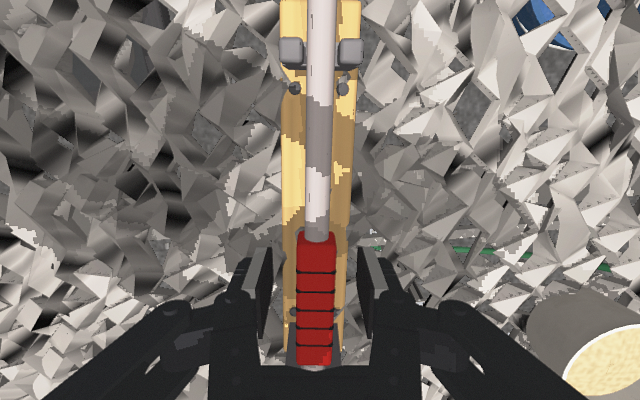

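The grip sits centred between the pads: grip at about (315,300), pads at (262,290) and (372,290). Next I close.

apply_moves(series=[{"x": 0,"y": 0,"z": 0,"yaw": 0,"claw": 1},{"x": 0,"y": 0,"z": 0,"yaw": 0,"claw": 1},{"x": 0,"y": 0,"z": 0,"yaw": 0,"claw": 1},{"x": 0,"y": 0,"z": 0,"yaw": 0,"claw": 1},{"x": 0,"y": 0,"z": 0,"yaw": 0,"claw": 1}], squeeze=60)

```text
time_s: 5.65
tcp_pos: [0.5015, -0.2452, 0.0271]
orientation: [0.741, 0.671, 0.0, 0.001]
force: [-1.5, 1.2, 7.7]
width: 0.175
finger_force: 58.2
```

apply_moves(series=[{"x": 0,"y": 0,"z": -2,"yaw": 0,"claw": 1},{"x": 0,"y": 0,"z": -4,"yaw": 0,"claw": 1},{"x": 0,"y": 0,"z": -6,"yaw": 0,"claw": 1},{"x": 0,"y": 0,"z": -9,"yaw": 0,"claw": 1},{"x": 0,"y": 0,"z": -10,"yaw": 0,"claw": 1},{"x": 0,"y": 0,"z": -10,"yaw": 0,"claw": 1},{"x": 0,"y": 0,"z": -10,"yaw": 0,"claw": 1},{"x": 0,"y": 0,"z": -10,"yaw": 0,"claw": 1}])

```text
time_s: 6.45
tcp_pos: [0.5005, -0.2445, 0.1246]
orientation: [0.741, 0.671, -0.0, -0.001]
force: [-0.2, -0.0, -1.0]
width: 0.18
finger_force: 59.3
```

apply_moves(series=[{"x": 4,"y": 0.3,"z": 1,"yaw": 5,"claw": 1},{"x": 8,"y": 0.3,"z": 2,"yaw": 10.2,"claw": 1},{"x": 12,"y": 0.3,"z": 3.5,"yaw": 10.2,"claw": 1},{"x": 15,"y": 0.3,"z": 5,"yaw": 10.2,"claw": 1},{"x": 17.6,"y": 0.3,"z": 5.2,"yaw": 10.2,"claw": 1},{"x": 17.6,"y": 0.3,"z": 5.2,"yaw": 10.2,"claw": 1},{"x": 17.6,"y": 0.3,"z": 5.2,"yaw": 10.2,"claw": 1}])

```text
time_s: 7.15
tcp_pos: [0.5212, -0.0696, 0.0732]
orientation: [0.798, 0.603, -0.001, -0.0]
force: [0.2, -0.4, -1.1]
width: 0.176
finger_force: 59.3
```

```bash
python3 - <<'E'
from h import *
W=snap("wrist");S=snap("side");T=snap("top");s=arm.state();t=R.from_quat(s["orientation"]).as_matrix();tc=s["tcp_pos"]
print(tc,np.degrees(np.arctan2(t[1,0],t[0,0])),s["force"])
z=tc[2]+.018
# expected
o=tc-t@[.0078,0,.018];o[2]=z
for n,x in(("origin",0),("nose",.17)):
    X=o+t[:,0]*x;print(n,X,[proj(c,X).round(1) for c in(W,S,T)])
hs=lambda b:cv2.resize(b,None,fx=4,fy=4,interpolation=cv2.INTER_CUBIC)
def crop(c,X,w=45,h=32):
    p=proj(c,X).astype(int);return c["bgr"][p[1]-h:p[1]+h,p[0]-w:p[0]+w],(p[0]-w,p[1]-h)
n=o+t[:,0]*.12
a,oa=crop(S,n);b,ob=crop(T,n);print(oa,ob)
cv2.imwrite("pics/st.png",np.hstack([W["bgr"][:256,180:460],cv2.resize(a,(360,256),interpolation=3),]));
cv2.imwrite("pics/st2.png",np.vstack([cv2.imread("pics/st.png"),cv2.copyMakeBorder(hs(b),0,0,0,280,0)]))
E
```

```text
[ 0.5213967  -0.0707614   0.07380282] 74.03893815553707 [ 0.02604899  0.85951788 -0.53845606]
origin [ 0.5192577  -0.0782582   0.09180282] [array([317.9, 299.6]), array([302.8, 214.4]), array([341.5, 236.7])]
nose [0.56600498 0.08518809 0.09176486] [array([ 321.8, -224.4]), array([314.2, 189.6]), array([278.3, 217.2])]
(np.int64(266), np.int64(164)) (np.int64(251), np.int64(190))
```

View pics/st2.png

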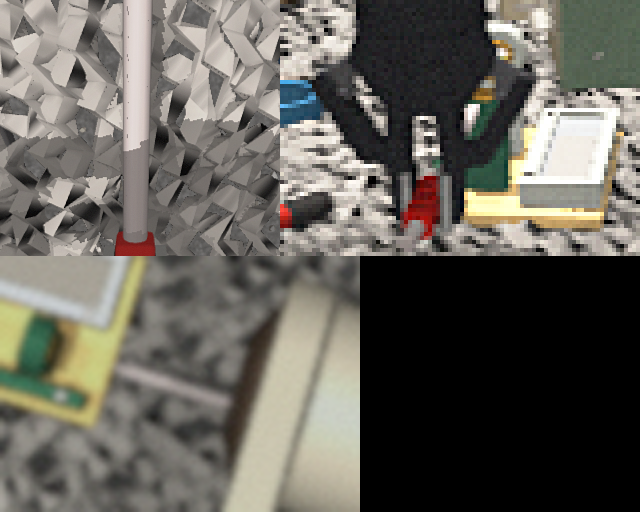

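The shaft runs straight up the wrist view at column ~316 (predicted 318), so the pin is aligned in the hand. The top view shows its nose ~4 cm short of the green knuckle.

apply_moves(series=[{"x": 0,"y": -0.07,"z": 0.1,"yaw": 0,"claw": 1},{"x": 1.5,"y": -0.07,"z": 0.1,"yaw": 0,"claw": 1},{"x": 3,"y": -0.07,"z": 0.1,"yaw": 0,"claw": 1},{"x": 4,"y": -0.07,"z": 0.1,"yaw": 0,"claw": 1},{"x": 4.6,"y": -0.07,"z": 0.1,"yaw": 0,"claw": 1},{"x": 5.2,"y": -0.07,"z": 0.1,"yaw": 0,"claw": 1},{"x": 5.8,"y": -0.07,"z": 0.1,"yaw": 0,"claw": 1},{"x": 5.8,"y": -0.07,"z": 0.1,"yaw": 0,"claw": 1}])

```text
time_s: 8.1
tcp_pos: [0.5369, -0.0135, 0.073]
orientation: [0.798, 0.603, -0.0, -0.0]
force: [0.4, -0.9, -1.7]
width: 0.176
finger_force: 59.3
```

```bash
python3 - <<'E'
from h import *
T=snap("top");S=snap("side");s=arm.state();t=R.from_quat(s["orientation"]).as_matrix();tc=s["tcp_pos"]
yw=np.radians(74.1);u=np.array([np.cos(yw),np.sin(yw),0]);v=np.array([u[1],-u[0],0]);M=np.array([.576,.1253,.0908])
n=tc-t[:,2]*.018+t[:,0]*.1622;d=n-M
print("nose rel mouth mm: along %.1f toolY %.1f z %.1f"%(1e3*d@u,1e3*d@v,1e3*d[2]),"yaw",np.degrees(np.arctan2(t[1,0],t[0,0])),s["force"],s["wrist_torque"])
E
```

```text
nose rel mouth mm: along 17.3 toolY 0.4 z 0.2 yaw 74.09565062557103 [ 0.45356948  0.23593125 -1.0586039 ] [ 0.0248778   0.03359224 -0.03297581]
```

Inside the bore with no contact force. I continue to about 50 mm.

apply_moves(series=[{"x": 0.8,"y": 0,"z": 0,"yaw": 0,"claw": 1},{"x": 1.6,"y": 0,"z": 0,"yaw": 0,"claw": 1},{"x": 2.4,"y": 0,"z": 0,"yaw": 0,"claw": 1},{"x": 3.2,"y": 0,"z": 0,"yaw": 0,"claw": 1},{"x": 3.2,"y": 0,"z": 0,"yaw": 0,"claw": 1},{"x": 3.2,"y": 0,"z": 0,"yaw": 0,"claw": 1}])

```text
time_s: 8.8
tcp_pos: [0.5455, 0.017, 0.0729]
orientation: [0.798, 0.603, -0.0, 0.0]
force: [-0.2, -0.3, -1.8]
width: 0.17
finger_force: 59.3
```

```bash
python3 - <<'E'
from h import *
W=snap("wrist");s=arm.state();t=R.from_quat(s["orientation"]).as_matrix();tc=s["tcp_pos"]
yw=np.radians(74.1);u=np.array([np.cos(yw),np.sin(yw),0]);v=np.array([u[1],-u[0],0]);M=np.array([.576,.1253,.0908])
n=tc-t[:,2]*.018+t[:,0]*.1622;d=n-M
print("nose rel mouth mm: along %.1f toolY %.1f z %.1f"%(1e3*d@u,1e3*d@v,1e3*d[2]),"yaw",np.degrees(np.arctan2(t[1,0],t[0,0])),s["force"],s["wrist_torque"])
print(proj(W,M),proj(W,n));T=snap("top")
cv2.imwrite("pics/w5.png",np.hstack([W["bgr"],]));b=cv2.resize(T["bgr"][170:240,205:305],(640,448),interpolation=3)
cv2.imwrite("pics/w5.png",np.vstack([W["bgr"][:200],b[:390]]))
E
```

```text
nose rel mouth mm: along 49.4 toolY 0.4 z 0.1 yaw 74.10121245954892 [ 0.87941715 -0.84064512 -1.39095547] [ 0.00184972 -0.04311122  0.00886277]
[317.09015931 -21.218789  ] [ 319.07826744 -226.39893067]
```

View pics/w5.png

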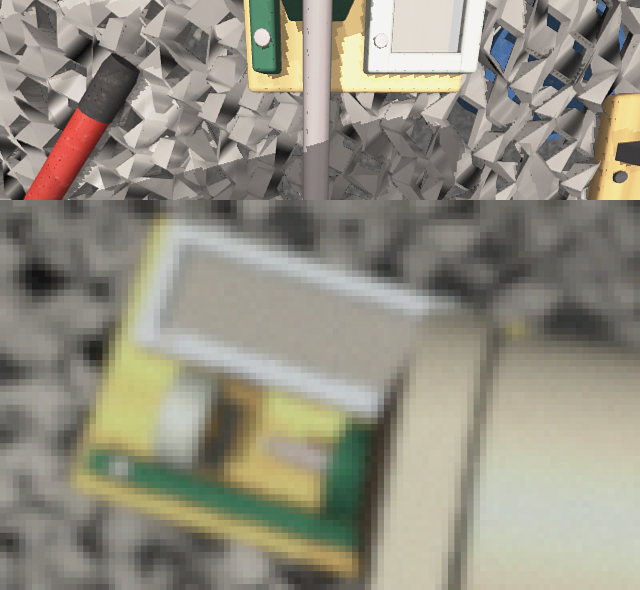

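The wrist view shows the shaft (column ~317) centred on the green knuckle (284–352) and parallel to the base sides. The top view shows the nose through the green knuckle, pointing at the aluminium one.

apply_moves(series=[{"x": 0.7,"y": 0,"z": 0,"yaw": 0,"claw": 1},{"x": 1.4,"y": 0,"z": 0,"yaw": 0,"claw": 1},{"x": 2.1,"y": 0,"z": 0,"yaw": 0,"claw": 1},{"x": 2.8,"y": 0,"z": 0,"yaw": 0,"claw": 1},{"x": 3.5,"y": 0,"z": 0,"yaw": 0,"claw": 1},{"x": 3.5,"y": 0,"z": 0,"yaw": 0,"claw": 1}])

```text
time_s: 9.5
tcp_pos: [0.5553, 0.0513, 0.073]
orientation: [0.798, 0.603, -0.0, -0.0]
force: [-0.2, 0.1, -0.9]
width: 0.179
finger_force: 59.3
```

apply_moves(series=[{"x": 0.6,"y": 0,"z": 0,"yaw": 0,"claw": 1},{"x": 1.2,"y": 0,"z": 0,"yaw": 0,"claw": 1},{"x": 1.8,"y": 0,"z": 0,"yaw": 0,"claw": 1},{"x": 2.4,"y": 0,"z": 0,"yaw": 0,"claw": 1},{"x": 2.6,"y": 0,"z": 0,"yaw": 0,"claw": 1},{"x": 2.6,"y": 0,"z": 0,"yaw": 0,"claw": 1},{"x": 2.6,"y": 0,"z": 0,"yaw": 0,"claw": 1}])

```text
time_s: 10.2
tcp_pos: [0.5622, 0.0753, 0.073]
orientation: [0.798, 0.602, -0.0, 0.0]
force: [0.2, -0.1, -1.2]
width: 0.175
finger_force: 59.3
```

```bash
python3 - <<'E'
from h import *
W=snap("wrist");s=arm.state();t=R.from_quat(s["orientation"]).as_matrix();tc=s["tcp_pos"]
yw=np.radians(74.1);u=np.array([np.cos(yw),np.sin(yw),0]);v=np.array([u[1],-u[0],0]);M=np.array([.576,.1253,.0908])
n=tc-t[:,2]*.018+t[:,0]*.1622;d=n-M
print("nose rel mouth mm: along %.1f toolY %.1f z %.1f"%(1e3*d@u,1e3*d@v,1e3*d[2]),s["force"],s["wrist_torque"],s["finger_force"])
T=snap("top");b=cv2.resize(T["bgr"][170:240,205:305],(640,448),interpolation=3)
cv2.imwrite("pics/w6.png",np.vstack([W["bgr"][:200],b[:390]]))
E
```

```text
nose rel mouth mm: along 110.2 toolY 0.4 z 0.2 [ 0.00381083  0.67697738 -1.65010851] [ 0.03492506  0.01855577 -0.02617225] 59.268590211868286
```

View pics/w6.png

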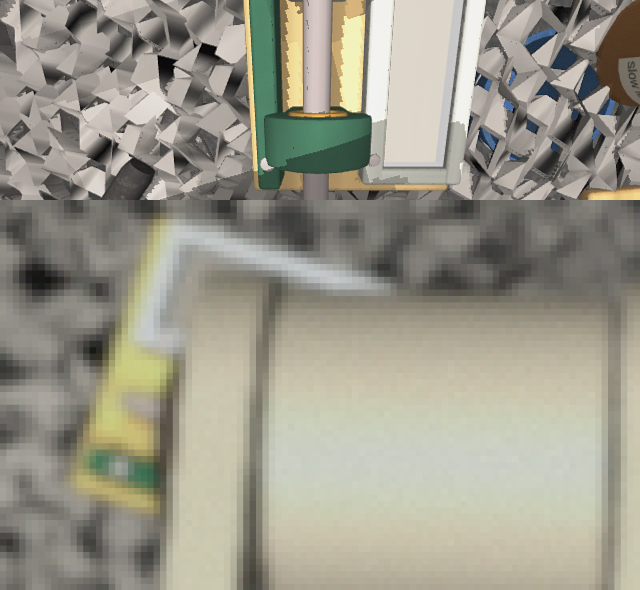

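The shaft runs centred through the green knuckle (column ~317). In the top view the nose stands out beyond the aluminium knuckle at about (140,405), by calculation about 20 mm, with no contact force.

```bash
python3 -c "
from cell import arm
print(arm.sign_off())"
```

```text
the job is handed in; nothing more can be done
None
```

The pin is threaded through both bushings, with its nose about 20 mm out of the far side by calculation. It is still gripped at about 59 N and at rest, and the job was handed in after about 10 s of the 40 s; no verdict came back.

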